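# Take the wrong cell out of the photometer

## Task

Both glass cells in the photometer should be the long 50 mm kind, but one of them is a short 35 mm one. Press the photometer's release key gently so that the lid springs fully open, find which cell is the short one (the opening of the fingers on it tells) and stand it square in the narrow lane of the steel cell rack, lowering it right down on to the floor of the lane before letting go. Leave the long cell in its holder and the lid open, and do not disturb the other glassware.

Things in the scene. Friction and masses are not known exactly. Their poses are not given: they have to be found in the camera images.
- photometer: cream bench photometer, fixed, 360 mm deep (x), 320 wide (y), 150 high with lid shut; origin: centre of its footprint on the bench; x to its back, y to the left of one facing it. Front 120 mm: panel sloping 18 deg with display, keypad, release key. Behind it the cell well, x -60 to +126, y -105 to +105 mm, floor 50 and rim 115 mm above the bench, under the lid
- lid (a joint): the photometer's clamshell lid, 207 x 232 mm, hinged along its back edge (136 mm behind the photometer's origin, 116 mm up), front edge 70 mm before the origin; rad, 0 = shut and latched, 1.8 = fully open at its stop, standing wholly behind the hinge line. A spring swings it up in about a second once the catch lets go and holds it open
- release_key (a joint): travel of the release key, m: 0 = out, 0.010 = fully in. Sprung: about 2 N to start it, about 5 N at 4.5 mm where the catch lets the lid go, 8 N fully in, then a hard stop; it comes out again when let go
- key_face (a point): centre of the face of the release key, a plain grey rectangular key 34 mm (up the slope) x 44 mm (across), 14 mm proud of the middle of the sloping panel. Its own z axis points straight out of the panel (18 deg from vertical, leaning to the front); press along -z; y runs across the panel
- cell_1_mid (a point): centre of a glass cell: upright rectangular glass box, 70 mm tall with its white stopper (glass to 58 mm; stopper 6 mm shorter and narrower), 24 mm wide (own x) and either 50 or 35 mm long between its end faces (own y), not told which; 0.1 to 0.2 kg. It may be in the front or the rear holder. The point lies 35 mm above its underside; z up
- cell_2_mid (a point): centre of the other glass cell, described as the first: one of the two is 50 mm long, the other 35 mm, and either may be this one
- amber_bottle: amber reagent bottle, 80 mm in diameter, 190 mm tall, origin at its underside; leave it alone
- flask: stoppered volumetric flask, 80 mm in diameter, 212 mm tall, origin at its underside; leave it alone
- wash_bottle: white wash bottle with a bent spout, 68 mm in diameter, 188 mm tall, origin at its underside; leave it alone
- beaker: glass beaker, 72 mm in diameter, 85 mm tall, origin at its underside; leave it alone
- stopper: white plastic stopper standing in front of the photometer, 34 mm in diameter, 30 mm tall, origin at its underside; leave it alone
- powder_jar: white jar, 72 mm in diameter, 90 mm tall, origin at its underside; leave it alone
- front_holder (a point): centre of the foot of the front cell holder (12 mm before the photometer's origin), on the aluminium plate 54 mm above the bench that the cell stands on. Two cheeks, 28 mm long along y and 30 mm high, flank the cell on its x sides; the cell's end faces (along y) stick out beyond them and are free. Axes as the photometer's
- rear_holder (a point): the same for the rear cell holder, 70 mm behind the front one; a cell stands in each
- rack: steel cell rack on the bench, fixed, 204 mm (x) x 113 mm (y); origin: centre of its underside. Floor 4 mm above the bench; rails 4 mm thick with tops 18 mm above the bench run along x and close the ends. They bound two lanes: the narrow one, 43 mm across, at y = +31 mm, in which only 35 mm cells fit, and the wide one, 58 mm across, at y = -23 mm
- narrow_lane (a point): middle of the floor of the rack's narrow lane (43 mm across in y, 196 mm long in x, empty); axes as the rack's. A short cell stands square in it with its end faces to the two long rails, its own y across the lane, anywhere along the lane; its centre is then 35 mm above this point
- spare_cell_mid (a point): centre of a spare 50 mm cell, like those in the photometer, standing in the far half of the rack's wide lane; leave it alone
Not all that is in view belongs to the job. What is meant by the rack is not turquoise, and is the smaller of those in its own colour.

How it is judged:
On the way, in this order (a step that is already met when the one before it is completed fails the run):
1. the release key is pressed in (4 mm or more) (value of joint release_key above 0.004 m).
2. the lid has sprung open to its stop (value of joint lid above 1.7 rad), for 0.2 s.
3. a cell is lifted out of its holder by the fingers (((z of cell_1_mid in the frame of photometer above 0.125 m and contact force between the fingers and cell_1 above 1 N) or (z of cell_2_mid in the frame of photometer above 0.125 m and contact force between the fingers and cell_2 above 1 N))), for 0.1 s.
4. a cell, still held, is lowered into the narrow lane (underside within 8 mm of its floor), square to it (((x of cell_1_mid in the frame of narrow_lane between -0.09 and 0.09 m and y of cell_1_mid in the frame of narrow_lane between -0.008 and 0.008 m and z of cell_1_mid in the frame of narrow_lane between 0.03 and 0.043 m and angle between the y axis of cell_1_mid and the y axis of narrow_lane, either way round below 0.3 rad and contact force between the fingers and cell_1 above 1 N) or (x of cell_2_mid in the frame of narrow_lane between -0.09 and 0.09 m and y of cell_2_mid in the frame of narrow_lane between -0.008 and 0.008 m and z of cell_2_mid in the frame of narrow_lane between 0.03 and 0.043 m and angle between the y axis of cell_2_mid and the y axis of narrow_lane, either way round below 0.3 rad and contact force between the fingers and cell_2 above 1 N))), for 0.1 s.
At the end, for the whole second after the job is handed in: the lid stands open at its stop (over 1.7 rad); one cell (only the short one fits) stands upright (within 0.1 rad), square (within 0.3 rad) and still on the floor of the rack's narrow lane; the other cell stands upright in its holder within 12 mm of where it was (value of joint lid above 1.7 rad and ((x of cell_1_mid in the frame of narrow_lane between -0.09 and 0.09 m and y of cell_1_mid in the frame of narrow_lane between -0.008 and 0.008 m and z of cell_1_mid in the frame of narrow_lane between 0.03 and 0.039 m and angle between the y axis of cell_1_mid and the y axis of narrow_lane, either way round below 0.3 rad and angle between each of cell_1_mid, cell_2_mid's own z axis and vertical below 0.1 rad and linear speed of each of cell_1, cell_2 below 0.02 m/s and distance of cell_2_mid from where it was at the start of the episode below 0.012 m) or (x of cell_2_mid in the frame of narrow_lane between -0.09 and 0.09 m and y of cell_2_mid in the frame of narrow_lane between -0.008 and 0.008 m and z of cell_2_mid in the frame of narrow_lane between 0.03 and 0.039 m and angle between the y axis of cell_2_mid and the y axis of narrow_lane, either way round below 0.3 rad and angle between each of cell_2_mid, cell_1_mid's own z axis and vertical below 0.1 rad and linear speed of each of cell_2, cell_1 below 0.02 m/s and distance of cell_1_mid from where it was at the start of the episode below 0.012 m))); the robot touches nothing.
It fails at once if the photometer is pushed with more than 40 N (contact force between any of the fingers, the arm and photometer above 40 N).
It fails at once if a glass cell is tipped over (more than 0.6 rad) (angle between any of cell_1_mid, cell_2_mid, spare_cell_mid's own z axis and vertical above 0.6 rad).
It fails at once if other glassware is disturbed (moved more than 30 mm) (distance of any of spare_cell_mid, amber_bottle, flask, wash_bottle, beaker, stopper, powder_jar from where it was at the start of the episode above 0.03 m).
It also fails if it takes over 54 s, if anything falls off the work surface, if the arm or the gripper's body presses on something with over 40 N, if the wrist force passes 120 N, or if a joint passes its speed limit or range.

## Robot

A 7-joint arm with a two-finger parallel gripper is mounted at the origin on the work surface. World frame = base frame: x ahead of the robot, y to its left, z up, the work surface at z = 0. Lengths are in m, angles in rad, forces in N, time in s.
With the tool pointing down it reaches from about 0.4 to 0.875 m from the base axis. Payload 19.3 kg.
Tool frame: the origin (TCP) lies at the very end of the fingers, on their centre line; the grasp point (between the pads) lies 19 mm behind it; z points along the fingers, y is the direction in which the jaws open and shut (so a half turn about z gives the same grasp; the last joint's range is limited). The gripper opens to 85 mm and grips with 20 to 120 N. Pads are 22 mm wide; open, the fingers measure 114 mm over their backs; the gripper's body (76 mm by 85 mm) begins 54 mm behind the grasp point. The pads swing forward as they close: fully open they stand 13 mm farther back than shut.
Start: joints at [1.103, 0.521, -0.036, 1.599, 0.021, 1.021, -0.113], TCP at [0.242, -0.576, 0.231] pointing down, gripper open.
Joint ranges: [-2.91, 2.91], [-0.3, 2.13], [-1.5, 1.42], [0.17, 2.43], [-1.26, 4.41], [0.16, 1.93], [-2.52, 2.52]. Speed limits (rad/s): [1.89, 1.89, 2.39, 2.39, 3.01, 3.01, 3.01].

## Interface

Orientations are given as [roll, pitch, yaw] about the fixed x, y, z axes, in that order (R = Rz(yaw) Ry(pitch) Rx(roll)).
In Python, from workcell import bot, viewer gives the robot as it stands.
- The arm moves only by the shell command python3 -m creep 'ROWS' [FORCE]. ROWS is JSON, a list of rows, each an object of numbers: "rx", "ry", "rz": the turn, a rotation vector about the tool's x, y, z in degrees; "tx", "ty", "tz": the shift along the tool's x, y, z in mm; "hand": the closure, from -1 (fully open) to 1 (shut), so that 0 is half open. In form: [{"rx": .., "ry": .., "rz": .., "tx": .., "ty": .., "tz": .., "hand": ..}, ...]. A call has 1 to 8 rows; each row is the pose to reach, as a shift and turn from the pose commanded when the call began, along the tool's axes at that moment; what a row does not reach only later rows make up. A row lasts 1/10 s, in which the tool goes at most 50 mm and 8.59 degrees, less where a joint would pass 70% of its speed; a pose out of reach is approached as far as the arm can. A call with a gripper value outside its range is refused whole. The fingers move at their own pace and stop on an object; FORCE is the grip in N (left out, the last holds). Time passes only in rows, so rows that repeat a pose let the fingers close. It gives the time, the measured TCP pose, the force and the opening at its end, in the units of the state.
- bot.observe(): the state, without advancing time (a new reading comes with each control period).
- viewer.grab_frame(name): name is "scene" or "top"; returns a dict with "pixels" (384x512x3 uint8, blue, green, red), "vertical_fov" (degrees; the focal length in pixels is half the picture's height over the tangent of half this angle, whatever the lens; pixels are square), "cx", "cy" (the principal point, pixels), "rvec" (rotation vector, rad) and "tvec" (3), from world to camera coordinates, as OpenCV has them. Camera axes: x right, y down, z forward; pixel columns grow to the right and rows downward; lengths in m; the calibration is good to about 2 mm. A picture is of the moment at which its call begins. There is no depth.
- bot.job_done(): hands the job in, once; it reports no verdict.
Trained networks look in a picture, given as the dict that the camera call returned (one of the last four; its "shot" number tells which), for a name from the list of things; names that differ only in an ending like _2 or _b are one class to them, and where a whole thing is asked for, a point or a joint stands for the part that bears it (a point fixed in the world has none). Each returns a list of dicts, best first, with "score" (0 to 1); they miss things now and then, are a little off and sometimes report something else, mostly with a low value. They report only what shows in the picture. A call takes as long as a camera call. They do not tell look-alikes from the thing itself.
- viewer.outline_of(target, picture): "mask" (384x512 bool, what is visible of it) and "bbox" ([left, top, right, bottom] in pixels, round what is visible of it).
The state is a dict: "clock": time; "qpos": joint angles; "qd": joint speeds; "joint_efforts": joint torques, N m; "position": TCP position; "tool_rot": TCP orientation; "force": force on the tool from outside, world axes, zero at the start; "moment": the same for the moment, N m; "grip_width": finger opening in m.
Only numpy, scipy, OpenCV 4.12 (cv2) and the standard library are available. Lean on these libraries where they do the work, as an engineer would, in place of code of your own. Each camera call takes 0.05 s, during which the arm holds its last target.

## Working session

There is one attempt and no reset: what is moved stays moved. The work goes in short steps, Python scripts to look and compute and a shell command to move; the robot and the scene stay as the last step left them, time stands still between calls to the robot, and variables do not carry over. Pictures are saved under pics/ and viewed, and the job is handed in when it is done.

```bash
ls; mkdir -p pics; python3 - <<'E'
from workcell import bot, viewer
import cv2
print(bot.observe())
for n in("scene","top"):
    f=viewer.grab_frame(n); cv2.imwrite(f"pics/{n}0.png",cv2.resize(f["pixels"],(800,600),interpolation=cv2.INTER_CUBIC))
    print(n,f["vertical_fov"],f["cx"],f["cy"],f["rvec"],f["tvec"],f["shot"])
E
```

```text
pics
{'clock': 0.0, 'qpos': array([ 1.10280819,  0.52199357, -0.03634444,  1.60002787,  0.0212348 ,
        1.0210967 , -0.11280337]), 'qd': array([-0.00240038, -0.00068437,  0.00100351,  0.00033609,  0.00145251,
       -0.00034506, -0.00139502]), 'joint_efforts': array([-2.48207121e-03, -9.27097750e+01,  1.97787277e+00, -3.69934344e+01,
        1.75708754e-02,  8.31687619e-03,  4.72413660e-05]), 'position': array([ 0.24194293, -0.57589388,  0.23073117]), 'tool_rot': array([-3.14045788e+00,  1.03218978e-04,  3.97808181e-01]), 'force': array([-0.46447039,  0.77321074,  0.28981966]), 'moment': array([-0.04489648,  0.01303468, -0.02159044]), 'grip_width': 0.08518566419450964}
scene 48.06948978141218 256.8108335861154 195.98212521724247 [ 0.70394926  2.56220592 -1.22073869] [ 0.39636253 -0.09266443  1.60472945] 1
top 55.21573512268045 258.9180337608176 192.81910236396575 [ 2.14315319 -2.06850775  0.23258632] [0.06154636 0.48354318 1.45075524] 2
```

View pics/scene0.png

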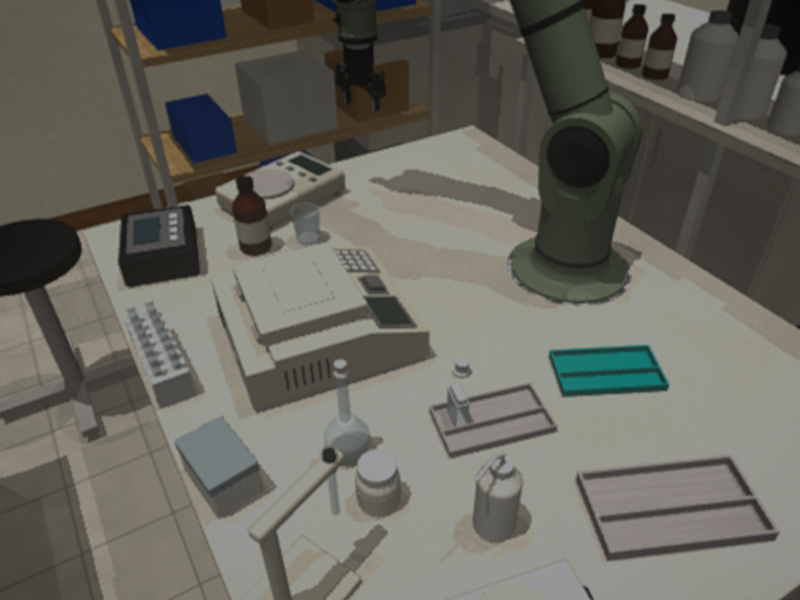

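View pics/top0.png

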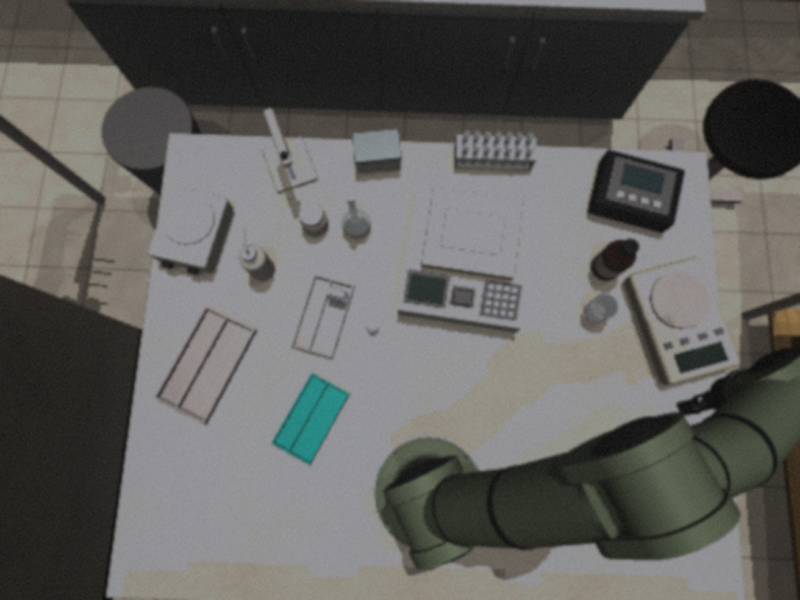

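The first shots show three two-lane racks: a turquoise one at top (311,418), a large steel one at (207,365), and a small steel one holding a cell at (323,317). The small steel one fits. I'll confirm it in a crop.

```bash
cat > h.py <<'E'
import cv2, numpy as np
from workcell import bot, viewer
def cam(f):
    R=cv2.Rodrigues(np.array(f["rvec"],float))[0]; t=np.array(f["tvec"],float)
    fo=f["pixels"].shape[0]/2/np.tan(np.radians(f["vertical_fov"])/2)
    K=np.array([[fo,0,f["cx"]],[0,fo,f["cy"]],[0,0,1.]])
    return K,R,t
def ray(f,u,v,z):
    K,R,t=cam(f); d=R.T@np.linalg.inv(K)@[u,v,1]; c=-R.T@t
    return c+d*(z-c[2])/d[2]
def proj(f,P):
    K,R,t=cam(f); return cv2.projectPoints(np.array(P,float).reshape(-1,3),np.array(f["rvec"],float),t,K,None)[0].reshape(-1,2)
def crop(f,x0,y0,x1,y1,s,name,grid=20):
    im=cv2.resize(f["pixels"][y0:y1,x0:x1],None,fx=s,fy=s,interpolation=cv2.INTER_CUBIC)
    im=cv2.convertScaleAbs(im,alpha=1.5)
    for u in range((x0//grid+1)*grid,x1,grid): cv2.putText(im,str(u),((u-x0)*s,10),0,.35,(0,0,255));cv2.line(im,((u-x0)*s,12),((u-x0)*s,18),(0,0,255))
    for v in range((y0//grid+1)*grid,y1,grid): cv2.putText(im,str(v),(0,(v-y0)*s),0,.35,(0,0,255));cv2.line(im,(22,(v-y0)*s),(28,(v-y0)*s),(0,0,255))
    cv2.imwrite(name,im)
E
python3 - <<'E'
from h import *
f=viewer.grab_frame("top")
crop(f,180,170,240,235,9,"pics/rack_top.png")
crop(f,245,115,345,215,6,"pics/phot_top.png")
for n in("photometer","rack","key_face","spare_cell_mid","stopper","flask","powder_jar","wash_bottle","beaker","amber_bottle"):
    o=viewer.outline_of(n,f)
    print(n,[(round(float(d["score"]),2),np.round(d["bbox"]).tolist(),np.round(np.argwhere(d["mask"]).mean(0)[::-1],1).tolist()) for d in o[:3]])
g=viewer.grab_frame("scene")
crop(g,265,225,365,300,8,"pics/rack_sc.png")
crop(g,130,130,280,260,5,"pics/phot_sc.png")
for (u,v,z) in [(207,195,.018)]: print(ray(f,u,v,z))
np.save("/tmp/top.npy",f); np.save("/tmp/sc.npy",g)
E
```

```text
photometer [(0.96, [255.0, 113.0, 342.0, 211.0], [299.4, 162.7]), (0.72, [216.0, 122.0, 236.0, 151.0], [226.4, 140.3])]
rack [(0.77, [99.0, 197.0, 167.0, 269.0], [130.6, 232.7]), (0.76, [172.0, 239.0, 224.0, 296.0], [197.7, 267.8]), (0.66, [186.0, 176.0, 229.0, 228.0], [204.6, 203.2])]
key_face [(0.64, [189.0, 131.0, 212.0, 148.0], [200.0, 140.5]), (0.42, [292.0, 186.0, 297.0, 194.0], [295.2, 189.4])]
spare_cell_mid [(0.43, [213.0, 184.0, 218.0, 196.0], [215.4, 188.9]), (0.29, [255.0, 116.0, 344.0, 211.0], [299.0, 162.8])]
stopper []
flask [(0.78, [218.0, 122.0, 235.0, 153.0], [226.4, 140.4])]
powder_jar [(0.59, [189.0, 133.0, 209.0, 151.0], [200.0, 140.0])]
wash_bottle [(0.66, [154.0, 156.0, 174.0, 178.0], [163.4, 167.4])]
beaker [(0.67, [375.0, 189.0, 395.0, 203.0], [384.5, 196.4])]
amber_bottle [(0.66, [379.0, 153.0, 411.0, 178.0], [392.8, 165.0])]
[0.47168169 0.29555724 0.018     ]
```

View pics/rack_top.png

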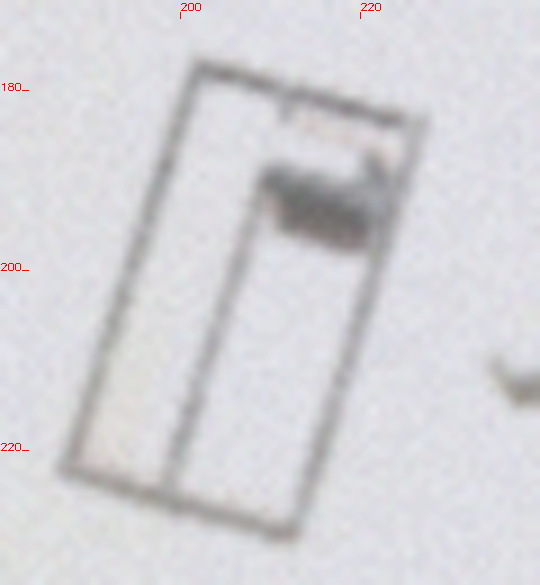

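View pics/phot_top.png

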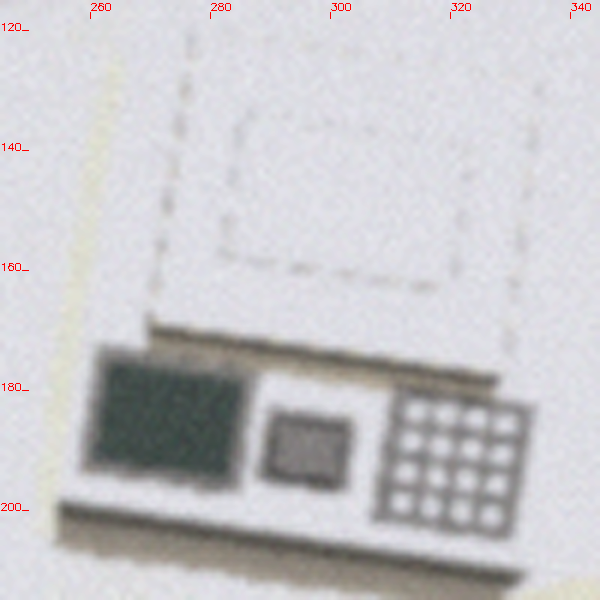

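View pics/rack_sc.png

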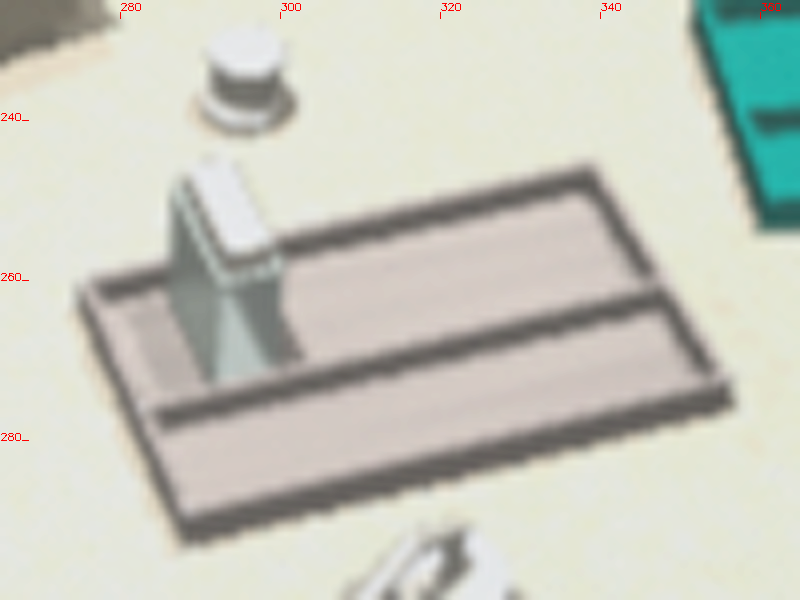

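View pics/phot_sc.png

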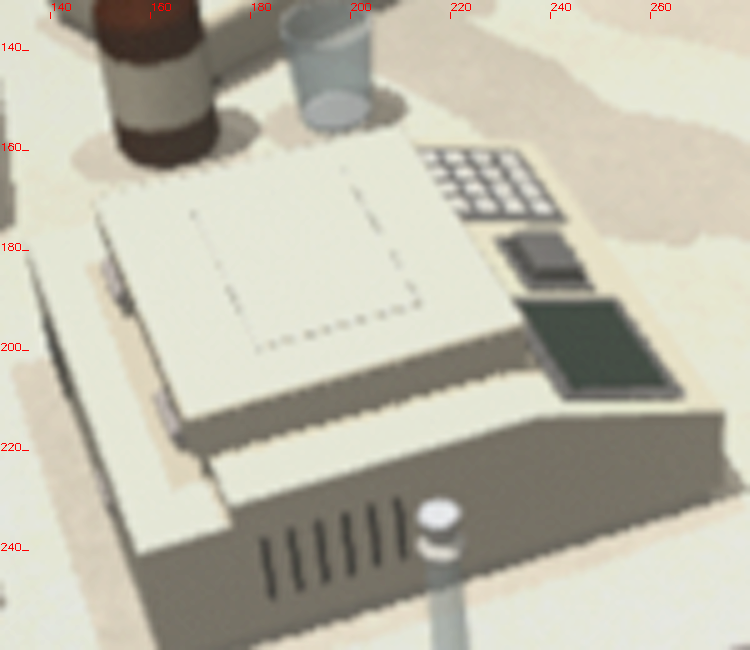

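```bash
cat > fit.py <<'E'
from h import *
from scipy.optimize import least_squares
f=np.load("/tmp/top.npy",allow_pickle=True).item(); g=np.load("/tmp/sc.npy",allow_pickle=True).item()
def tf(p,P): 
    c,s=np.cos(p[2]),np.sin(p[2]); P=np.array(P,float); return np.c_[p[0]+c*P[:,0]-s*P[:,1],p[1]+s*P[:,0]+c*P[:,1],P[:,2]]
def fit(obs,p0):
    def r(p): return np.concatenate([(proj(F,tf(p,[P]))[0]-uv) for F,P,uv in obs])
    s=least_squares(r,p0,loss="soft_l1"); print(np.round(s.x,4)); print(np.round(r(s.x).reshape(-1,2),1).tolist()); return s.x
a,b=.102,.0565
R=fit([(f,(a,b,.018),(201.2,177)),(f,(a,-b,.018),(226.7,183)),(f,(-a,b,.018),(187,222.5)),(f,(-a,-b,.018),(212.5,230)),
 (g,(-a,-b,.018),(338.5,246.5)),(g,(-a,b,.018),(355.5,273)),(g,(a,b,.018),(287,289.5)),(g,(a,-b,.018),(275.5,261.5))],[.47,.3,0])
P=fit([(g,(-.07,-.116,.15),(207,156)),(g,(-.07,.116,.15),(233,194.5)),(g,(.137,.116,.15),(167,214.5)),(g,(.137,-.116,.15),(149,171)),
 (f,(-.07,.116,.15),(269.5,168.5)),(f,(-.07,-.116,.15),(328,177.5)),
 (g,(-.18,.16,0),(274.5,228))],[.65,0,0])
np.save("/tmp/R.npy",R);np.save("/tmp/P.npy",P)
# triangulate key centre
import itertools
Pf=cam(f)[0]@np.c_[cam(f)[1],cam(f)[2]];Pg=cam(g)[0]@np.c_[cam(g)[1],cam(g)[2]]
for a_,b_ in [((295.8,189.5),(238.5,180.5))]:
    X=cv2.triangulatePoints(Pf,Pg,np.array(a_).reshape(2,1),np.array(b_).reshape(2,1));X=(X[:3]/X[3]).ravel();print("key",X, proj(f,X),proj(g,X))
    c,s=np.cos(P[2]),np.sin(P[2]);d=X[:2]-P[:2];print("in phot",c*d[0]+s*d[1],-s*d[0]+c*d[1])
for n,y in(("front_holder",-.012),("rear_holder",.058)): print(n,tf(P,[(y,0,.054)]))
print("narrow",tf(R,[(0,.031,.004)]), "spare?",tf(R,[(.05,-.023,.039)]))
E
python3 fit.py
```

```text
[ 0.4427  0.2957 -0.2388]
[[-0.2, -1.5], [-0.1, -0.5], [-1.0, -1.0], [-0.3, -1.0], [0.5, -2.2], [0.9, -0.9], [0.7, -0.1], [-1.2, -2.0]]
[ 0.6149 -0.0808 -0.0947]
[[1.1, -1.2], [2.2, -0.1], [-0.3, 0.2], [-2.5, -0.3], [-0.2, 0.3], [0.8, -1.1], [0.0, 1.5]]
key [ 0.48823233 -0.06699608  0.10432553] [[295.7757764  189.53035665]] [[238.46657214 180.49109594]]
in phot -0.1274490992127994 0.0017254527614440976
front_holder [[ 0.60300076 -0.07963247  0.054     ]]
rear_holder [[ 0.672687   -0.08625277  0.054     ]]
narrow [[0.45002593 0.32577981 0.004     ]] spare? [[0.48583397 0.2614853  0.039     ]]
```

```bash
cat > calc.py <<'E'
from h import *
from scipy.spatial.transform import Rotation as Ro
import sys
P=np.load("/tmp/P.npy");R=np.load("/tmp/R.npy")
def world(F,p): return np.r_[Ro.from_euler("z",F[2]).apply(p)+[F[0],F[1],0]]
def cur():
    o=bot.observe(); return np.array(o["position"]),Ro.from_euler("xyz",o["tool_rot"]),o
def down(yaw): return Ro.from_euler("xyz",[np.pi,0,yaw])
def tilt(yaw,deg): # phot yaw; tool y=+phot y; tool z=(sin,0,-cos)
    s,c=np.sin(np.radians(deg)),np.cos(np.radians(deg))
    return Ro.from_euler("z",yaw)*Ro.from_matrix(np.array([[-c,0,s],[0,1,0],[-s,0,-c]]))
def rel(p,Rt,p0=None,R0=None):
    if p0 is None: p0,R0,_=cur()
    print("t",np.round(R0.inv().apply(np.array(p)-p0)*1000,1),"r",np.round((R0.inv()*Rt).as_rotvec(degrees=True),1))
E
python3 - <<'E'
from calc import *
p,r,o=cur()
for z in(.016,.03,.05):
  pass
n=tilt(P[2],18).as_matrix()[:,2]
k=world(P,[-.1245,0,.107]); print(k,n)
a=k-n*.06
rel(a,tilt(P[2],18))
for name,uv,z in(("amber",(402,158),.19),("beaker",(384,196),.085),("flask",(226,135),.1)): 
    f=np.load("/tmp/top.npy",allow_pickle=True).item();print(name,ray(f,*uv,z))
E
```

```text
[ 0.49100502 -0.06899271  0.107     ] [ 0.30763188 -0.02922548 -0.95105652]
t [ 409.6 -379.9   67.2] r [ -23.8   -6.  -150.1]
amber [ 0.60564459 -0.46054726  0.19      ]
beaker [ 0.4789186 -0.4226141  0.085    ]
flask [0.70883798 0.22209503 0.1       ]
```

```bash
python3 -m creep '[{"tx":400,"ty":-370,"tz":-30,"rz":-150,"hand":1},{"tx":400,"ty":-370,"tz":-30,"rz":-150,"hand":1},{"tx":400,"ty":-370,"tz":-30,"rz":-150,"hand":1},{"tx":400,"ty":-370,"tz":-30,"rz":-150,"hand":1},{"tx":400,"ty":-370,"tz":-30,"rz":-150,"hand":1},{"tx":400,"ty":-370,"tz":-30,"rz":-150,"hand":1},{"tx":400,"ty":-370,"tz":-30,"rz":-150,"hand":1},{"tx":400,"ty":-370,"tz":-30,"rz":-150,"hand":1}]' 40
python3 - <<'E'
from calc import *
p,r,o=cur();print(o["qpos"])
n=tilt(P[2],18).as_matrix()[:,2]
k=world(P,[-.1245,0,.107])
rel(k-n*.06,tilt(P[2],18))
E
```

```text
[ 1.10281515  0.52140052 -0.0363045   1.59952902  0.02119448  1.02110045
 -0.1128015 ]
t [ 409.6 -379.9   67.2] r [ -23.8   -6.  -150.1]schema error: expected keys rx, ry, rz, tx, ty, tz, hand
```

All keys have to be given in every row.

```bash
python3 -m creep '[{"rx":0,"ry":0,"rz":-150,"tx":400,"ty":-370,"tz":-30,"hand":1},{"rx":0,"ry":0,"rz":-150,"tx":400,"ty":-370,"tz":-30,"hand":1},{"rx":0,"ry":0,"rz":-150,"tx":400,"ty":-370,"tz":-30,"hand":1},{"rx":0,"ry":0,"rz":-150,"tx":400,"ty":-370,"tz":-30,"hand":1},{"rx":0,"ry":0,"rz":-150,"tx":400,"ty":-370,"tz":-30,"hand":1},{"rx":0,"ry":0,"rz":-150,"tx":400,"ty":-370,"tz":-30,"hand":1},{"rx":0,"ry":0,"rz":-150,"tx":400,"ty":-370,"tz":-30,"hand":1},{"rx":0,"ry":0,"rz":-150,"tx":400,"ty":-370,"tz":-30,"hand":1}]' 40
python3 - <<'E'
from calc import *
p,r,o=cur();print(o["qpos"])
n=tilt(P[2],18).as_matrix()[:,2]
k=world(P,[-.1245,0,.107])
rel(k-n*.06,tilt(P[2],18))
E
```

```text
clock: 1.5
position: [0.4078, -0.2108, 0.2537]
tool_rot: [3.141, 0.001, 1.604]
force: [1.2, -1.1, -0.7]
grip_width: -0.0003
[ 0.72823422  0.25403209 -0.45325804  1.97422957  0.13711852  0.94176355
  0.23965795]
t [141.4  69.4  89.6] r [-13.  -14.7 -82. ]
```

```bash
python3 -m creep '[{"rx":-13,"ry":-15,"rz":-82,"tx":141,"ty":69,"tz":50,"hand":1},{"rx":-13,"ry":-15,"rz":-82,"tx":141,"ty":69,"tz":50,"hand":1},{"rx":-13,"ry":-15,"rz":-82,"tx":141,"ty":69,"tz":50,"hand":1},{"rx":-13,"ry":-15,"rz":-82,"tx":141,"ty":69,"tz":50,"hand":1},{"rx":-13,"ry":-15,"rz":-82,"tx":141,"ty":69,"tz":50,"hand":1},{"rx":-13,"ry":-15,"rz":-82,"tx":141,"ty":69,"tz":50,"hand":1},{"rx":-13,"ry":-15,"rz":-82,"tx":141,"ty":69,"tz":50,"hand":1},{"rx":-13,"ry":-15,"rz":-82,"tx":141,"ty":69,"tz":50,"hand":1}]'
python3 - <<'E'
from calc import *
p,r,o=cur();print(o["qpos"])
n=tilt(P[2],18).as_matrix()[:,2]
k=world(P,[-.1245,0,.107])
rel(k-n*.04,tilt(P[2],18))
E
```

```text
clock: 2.3
position: [0.4726, -0.0695, 0.2035]
tool_rot: [3.108, 0.266, 2.773]
force: [0.1, 0.1, 0.1]
grip_width: -0.0001
[ 0.57712907  0.26927631 -0.70107942  2.18976659  0.51443875  0.54267988
  0.70637818]
t [10.5  1.9 57.8] r [ -2.6  -2.5 -15.1]
```

```bash
python3 -m creep '[{"rx":-2.6,"ry":-2.5,"rz":-15,"tx":10.5,"ty":2,"tz":35,"hand":1},{"rx":-2.6,"ry":-2.5,"rz":-15,"tx":10.5,"ty":2,"tz":50,"hand":1},{"rx":-2.6,"ry":-2.5,"rz":-15,"tx":10.5,"ty":2,"tz":58,"hand":1},{"rx":-2.6,"ry":-2.5,"rz":-15,"tx":10.5,"ty":2,"tz":58,"hand":1}]'
python3 - <<'E'
from calc import *
p,r,o=cur();print(o["qpos"],o["force"])
n=tilt(P[2],18).as_matrix()[:,2]
k=world(P,[-.1245,0,.107])
rel(k,tilt(P[2],18))
g=viewer.grab_frame("scene");crop(g,130,100,280,230,5,"pics/key1.png")
f=viewer.grab_frame("top");crop(f,245,115,345,215,6,"pics/key1t.png")
E
```

```text
clock: 2.7
position: [0.4783, -0.0679, 0.1439]
tool_rot: [3.139, 0.312, 3.039]
force: [0.4, -0.2, 0.6]
grip_width: -0.0004
[ 0.49143454  0.37208966 -0.59404606  2.27481292  0.81772683  0.33941777
  0.68125631] [ 0.35653448 -0.20058831  0.59536717]
t [-0.8  0.1 39. ] r [ 0.  -0.1 -0.4]
```

View pics/key1.png

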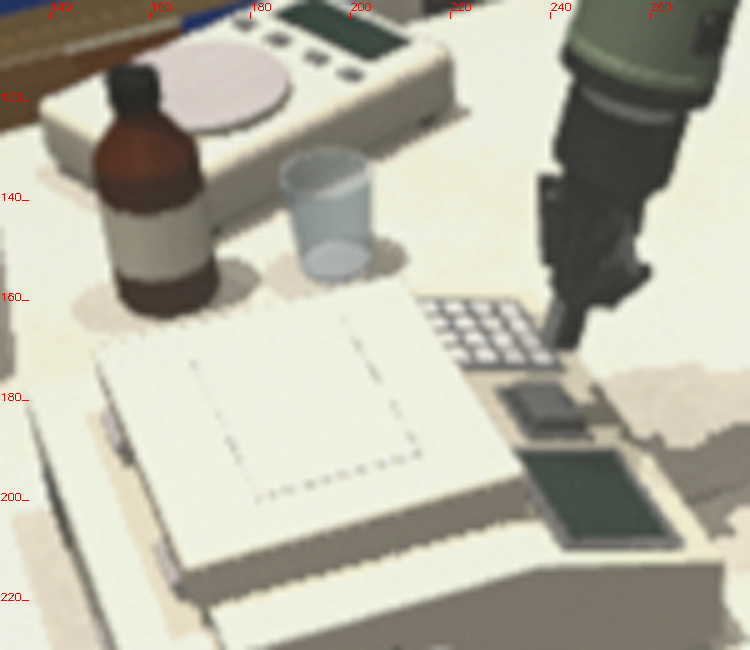

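The fingertips are at (241,169), just above the key face at (239,180). Approaching in small steps.

```bash
python3 - <<'E'
from calc import *
f=np.load("/tmp/top.npy",allow_pickle=True).item(); g=np.load("/tmp/sc.npy",allow_pickle=True).item()
p,r,o=cur();n=r.as_matrix()[:,2]
for d in(0,.03,.039): print(proj(g,p+n*d),proj(f,p+n*d))
E
python3 -m creep '[{"rx":0,"ry":0,"rz":0,"tx":0,"ty":0,"tz":15,"hand":1},{"rx":0,"ry":0,"rz":0,"tx":0,"ty":0,"tz":28,"hand":1},{"rx":0,"ry":0,"rz":0,"tx":0,"ty":0,"tz":32,"hand":1},{"rx":0,"ry":0,"rz":0,"tx":0,"ty":0,"tz":34,"hand":1},{"rx":0,"ry":0,"rz":0,"tx":0,"ty":0,"tz":34,"hand":1}]'
```

```text
[[240.48697838 169.28455798]] [[297.00875592 189.52698253]]
[[238.15090511 177.22062658]] [[296.48981474 188.895795  ]]
[[237.45993506 179.56797837]] [[296.33829418 188.71150073]]
clock: 3.3
position: [0.4892, -0.0688, 0.1128]
tool_rot: [3.139, 0.314, 3.039]
force: [-0.1, 0.5, -0.4]
grip_width: -0.0002
```

```bash
python3 -m creep '[{"rx":0,"ry":0,"rz":0,"tx":0,"ty":0,"tz":1.5,"hand":1},{"rx":0,"ry":0,"rz":0,"tx":0,"ty":0,"tz":3,"hand":1},{"rx":0,"ry":0,"rz":0,"tx":0,"ty":0,"tz":3,"hand":1}]'; python3 -m creep '[{"rx":0,"ry":0,"rz":0,"tx":0,"ty":0,"tz":1.5,"hand":1},{"rx":0,"ry":0,"rz":0,"tx":0,"ty":0,"tz":3,"hand":1},{"rx":0,"ry":0,"rz":0,"tx":0,"ty":0,"tz":3,"hand":1}]'
```

```text
clock: 3.6
position: [0.49, -0.0691, 0.1095]
tool_rot: [3.139, 0.313, 3.039]
force: [0.6, 0.2, -0.5]
grip_width: 0.0001
clock: 3.9
position: [0.491, -0.0691, 0.1065]
tool_rot: [3.139, 0.313, 3.039]
force: [-1.0, -0.7, 2.5]
grip_width: 0.0002
```

Contact, at about 2.6 N, close to the predicted height. Pressing on.

```bash
python3 -m creep '[{"rx":0,"ry":0,"rz":0,"tx":0,"ty":0,"tz":1.5,"hand":1},{"rx":0,"ry":0,"rz":0,"tx":0,"ty":0,"tz":3,"hand":1},{"rx":0,"ry":0,"rz":0,"tx":0,"ty":0,"tz":3,"hand":1}]';  python3 -m creep '[{"rx":0,"ry":0,"rz":0,"tx":0,"ty":0,"tz":1,"hand":1},{"rx":0,"ry":0,"rz":0,"tx":0,"ty":0,"tz":2,"hand":1},{"rx":0,"ry":0,"rz":0,"tx":0,"ty":0,"tz":2,"hand":1}]'
```

```text
clock: 4.2
position: [0.4919, -0.0691, 0.1036]
tool_rot: [3.139, 0.313, 3.039]
force: [-3.3, 0.1, 10.1]
grip_width: 0.0001
clock: 4.5
position: [0.4925, -0.0691, 0.1018]
tool_rot: [3.139, 0.313, 3.039]
force: [-0.2, 0.6, 1.7]
grip_width: -0.0003
```

```bash
python3 - <<'E'
from calc import *
print(bot.observe()["force"])
g=viewer.grab_frame("scene");crop(g,130,100,280,230,5,"pics/key2.png")
print(bot.observe()["force"],bot.observe()["clock"])
E
```

```text
[-0.1639792   0.62575035  1.71254625]
[-2.20146349 -0.53430339  7.8374155 ] 4.55
```

View pics/key2.png

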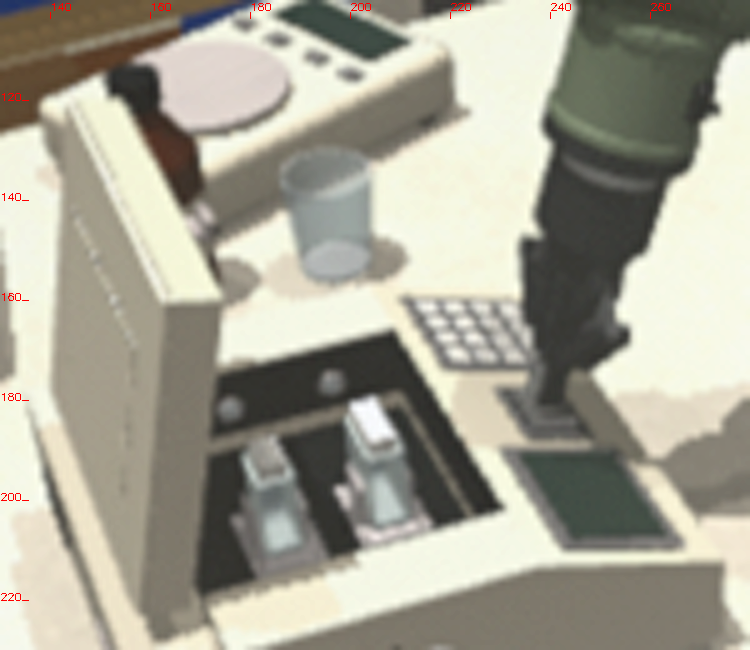

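The lid is well on its way open, with two cells visible: the front stopper at (204,184) and the rear at (181,191). Backing off and looking.

```bash
python3 -m creep '[{"rx":0,"ry":0,"rz":0,"tx":0,"ty":0,"tz":-30,"hand":1},{"rx":0,"ry":0,"rz":0,"tx":0,"ty":0,"tz":-70,"hand":0.5},{"rx":0,"ry":0,"rz":0,"tx":0,"ty":0,"tz":-110,"hand":0},{"rx":0,"ry":0,"rz":0,"tx":0,"ty":0,"tz":-140,"hand":-1},{"rx":0,"ry":0,"rz":0,"tx":0,"ty":0,"tz":-140,"hand":-1},{"rx":0,"ry":0,"rz":0,"tx":0,"ty":0,"tz":-140,"hand":-1},{"rx":0,"ry":0,"rz":0,"tx":0,"ty":0,"tz":-140,"hand":-1}]'
python3 - <<'E'
from calc import *
g=viewer.grab_frame("scene");crop(g,130,100,260,230,6,"pics/open_s.png",10)
f=viewer.grab_frame("top");crop(f,250,90,350,190,6,"pics/open_t.png",10)
for n in ("cell_1_mid","front_holder"):
  for F in(g,f):
    print(n,[(round(float(d["score"]),2),np.round(d["bbox"]).tolist()) for d in viewer.outline_of(n,F)[:4]])
np.save("/tmp/top2.npy",f); np.save("/tmp/sc2.npy",g)
E
```

```text
clock: 5.25
position: [0.4493, -0.0652, 0.2343]
tool_rot: [3.139, 0.312, 3.039]
force: [-0.2, 0.3, 0.0]
grip_width: 0.0846
cell_1_mid [(0.64, [208.0, 230.0, 237.0, 294.0]), (0.54, [197.0, 180.0, 212.0, 202.0])]
cell_1_mid [(0.69, [294.0, 156.0, 307.0, 168.0])]
front_holder [(0.72, [112.0, 127.0, 274.0, 258.0]), (0.71, [116.0, 127.0, 169.0, 226.0])]
front_holder [(0.83, [254.0, 84.0, 346.0, 206.0]), (0.22, [207.0, 182.0, 223.0, 195.0]), (0.15, [188.0, 132.0, 209.0, 148.0])]
```

View pics/open_s.png

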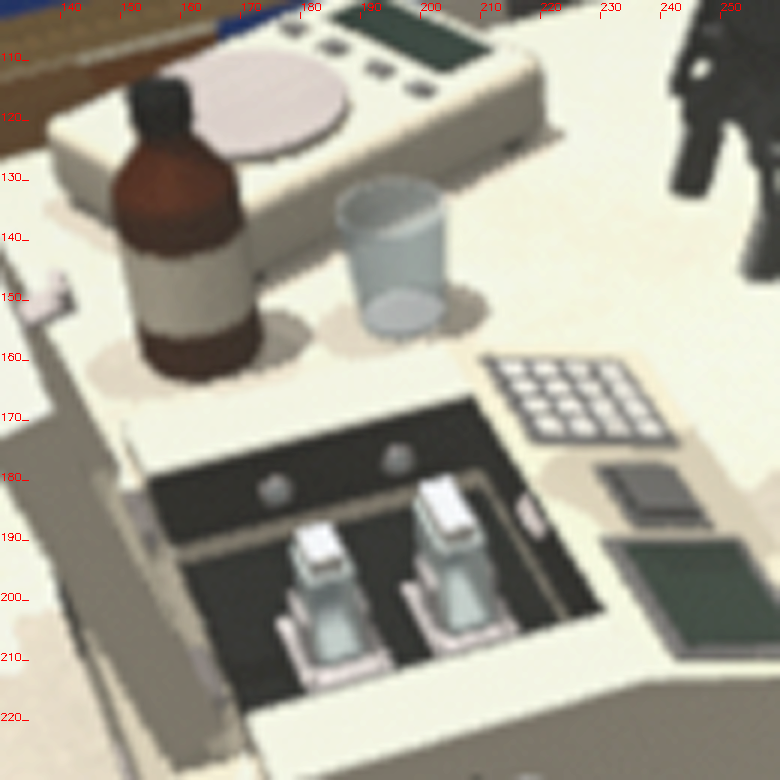

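View pics/open_t.png

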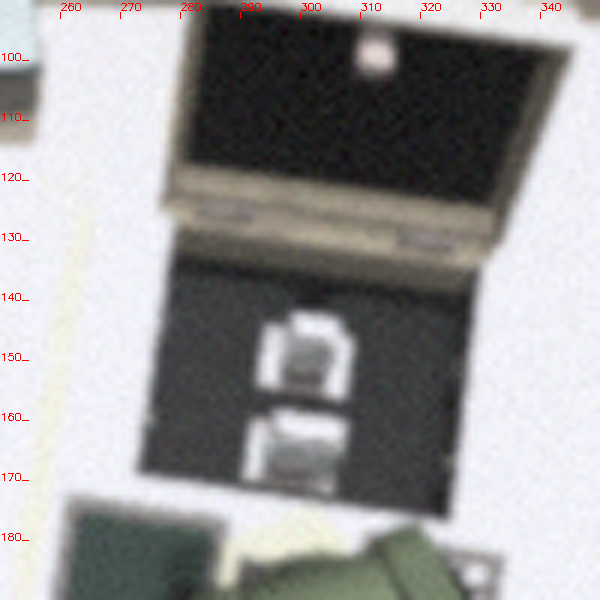

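```bash
cat > fit2.py <<'E'
import runpy,sys
import io,contextlib
with contextlib.redirect_stdout(io.StringIO()):
    ns=runpy.run_path("fit.py")
fit,tf,f,g,proj,np=[ns[k] for k in("fit","tf","f","g","proj","np")]
lid=[(g,(-.07,-.116,.15),(207,156)),(g,(-.07,.116,.15),(233,194.5)),(g,(.137,.116,.15),(167,214.5)),(g,(.137,-.116,.15),(149,171)),(f,(-.07,.116,.15),(269.5,168.5)),(f,(-.07,-.116,.15),(328,177.5))]
rim=[(g,(-.06,-.105,.115),(208,166.5)),(g,(-.06,.105,.115),(228.5,202)),(g,(.126,.105,.115),(171,218.5)),(f,(-.06,.105,.115),(273,168.5)),(f,(-.06,-.105,.115),(323.5,176.5)),(g,(.126,-.105,.115),(155,178.5))]
P=fit(rim,[.61,-.08,-.09]);fit(rim+lid,P)
np.save("/tmp/P.npy",P)
for x in(-.012,.058):
    print("hold",tf(P,[(x,0,.054)]))
    for nm,z,L in(("stop",.124,.022),("glass",.112,.025)):
        for F in(g,f):
            print(nm,[proj(F,tf(P,[(x+sx*.012,sy*L,z)])).round(1)[0].tolist() for sx in(-1,1) for sy in (-1,1)])
E
python3 fit2.py
```

```text
[ 0.6135 -0.0838 -0.1302]
[[0.6, -1.1], [1.8, 0.3], [-1.5, 0.5], [-0.6, 0.2], [1.2, 0.6], [-1.5, 0.3]]
[ 0.6139 -0.0814 -0.1158]
[[0.2, -0.8], [2.4, 0.5], [-0.6, 1.3], [-1.0, 0.5], [0.9, 0.2], [-1.7, 1.1], [2.2, -1.4], [1.8, 0.1], [-1.1, -0.5], [-1.7, -1.2], [-0.3, -0.0], [0.6, -0.3]]
hold [[ 0.60158712 -0.0822288   0.054     ]]
stop [[205.6, 179.5], [210.0, 187.3], [198.4, 181.3], [202.6, 189.2]]
stop [[305.6, 164.5], [294.6, 162.8], [306.4, 158.8], [295.4, 157.1]]
glass [[205.7, 182.0], [210.6, 190.9], [198.5, 183.8], [203.2, 192.8]]
glass [[305.9, 165.5], [293.5, 163.5], [306.7, 159.9], [294.4, 157.9]]
hold [[ 0.6709942  -0.09132045  0.054     ]]
stop [[184.2, 184.9], [188.1, 193.0], [176.8, 186.8], [180.5, 195.0]]
stop [[307.9, 148.0], [297.1, 146.3], [308.8, 142.4], [297.9, 140.7]]
glass [[184.4, 187.4], [188.8, 196.6], [177.0, 189.3], [181.2, 198.6]]
glass [[308.3, 149.1], [296.0, 147.2], [309.1, 143.6], [296.9, 141.6]]
```

```bash
python3 - <<'E'
from calc import *
f=np.load("/tmp/top.npy",allow_pickle=True).item(); g=np.load("/tmp/sc2.npy",allow_pickle=True).item();f2=np.load("/tmp/top2.npy",allow_pickle=True).item()
for a,b,z in (((269.5,168.5),(328,177.5),.15),((273,168.5),(323.5,176.5),.115),((254.5,198.5),(331.5,210),.076)):
    A,B=ray(f,*a,z),ray(f,*b,z);d=A-B;print("yaw",np.arctan2(-d[0],d[1]),np.hypot(*d[:2]))
for a,b,z in (((208,166.5),(155,178.5),.115),((228.5,202),(171,218.5),.115)):
    A,B=ray(g,*a,z),ray(g,*b,z);d=B-A;print("yaw sc x",np.arctan2(d[1],d[0]),np.hypot(*d[:2]))
for a,b,z in (((208,166.5),(228.5,202),.115),((155,178.5),(171,218.5),.115)):
    A,B=ray(g,*a,z),ray(g,*b,z);d=B-A;print("yaw sc y",np.arctan2(-d[0],d[1]),np.hypot(*d[:2]))
im=[]
for F,x0,y0,x1,y1 in((g,170,174,222,219),(f2,285,136,315,176)):
    s=cv2.resize(F["pixels"][y0:y1,x0:x1],None,fx=600/(y1-y0)*.75,fy=600/(y1-y0)*.75,interpolation=cv2.INTER_CUBIC); im.append(s[:450])
    print(x0,y0,450/(y1-y0))
h=min(i.shape[0] for i in im); cv2.imwrite("pics/cells.png",np.hstack([i[:h] for i in im])[:,:800])
E
```

```text
yaw -0.12245644370616979 0.2287163662049116
yaw -0.1271435467614592 0.20267901959079831
yaw -0.11537128672574429 0.3111507745116009
yaw sc x -0.15928684754471867 0.177649696893093
yaw sc x -0.11312987025013417 0.1772337844955226
yaw sc y -0.13356931462099045 0.20111906020496098
yaw sc y -0.13168603987904867 0.20930994756539856
170 174 10.0
285 136 11.25
```

View pics/cells.png

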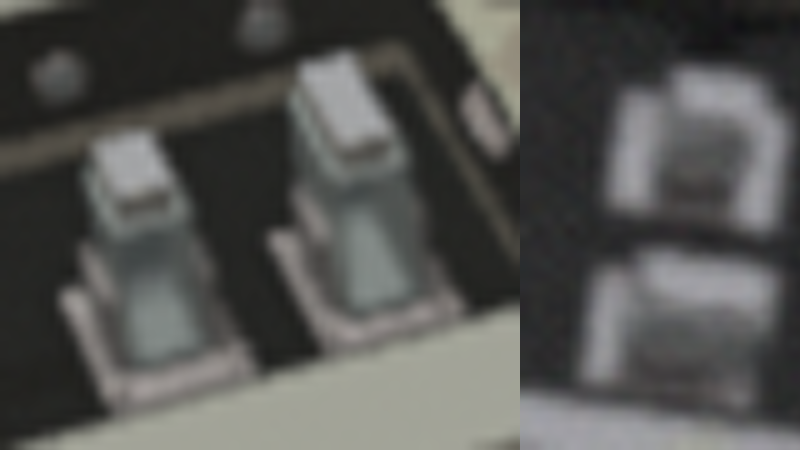

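Front stopper at scene (204.5,184), rear at (183,190.5). Both match the model to about 1 px. The rear cell looks clearly shorter (about 8 px against 11.5 px in the top view), and the finger opening will confirm it. Moving above the rear cell.

```bash
python3 - <<'E'
from calc import *
P[:]=[.6139,-.0830,-.122]; np.save("/tmp/P.npy",P)
c=world(P,[.058,0,.054]);print(c)
rel([*c[:2],.215],down(np.pi-.122))
f2=np.load("/tmp/top2.npy",allow_pickle=True).item()
for n,uv,z in (("wash",(163.4,167.4),.1),("stopper",(238.5,211),.015),("spare",(214,189.5),.05),("jar",(200,140),.08)): w=ray(f2,*uv,z);print(n,w,Ro.from_euler("z",-R[2]).apply(w-[R[0],R[1],0]))
E
```

```text
[ 0.6714689  -0.09005846  0.054     ]
t [-206.6   -2.9   87.3] r [ 0.3 17.9  1.2]
wash [0.56143239 0.46603331 0.1       ] [0.07506964 0.19362531 0.1       ]
stopper [0.40911929 0.16083365 0.015     ] [-0.00072969 -0.13894133  0.015     ]
spare [0.48904734 0.26363254 0.05      ] [ 0.05261428 -0.0201536   0.05      ]
jar [0.6906717  0.33075558 0.08      ] [0.2326398  0.09275654 0.08      ]
```

```bash
python3 -m creep '[{"rx":0.3,"ry":18,"rz":1.2,"tx":-50,"ty":-1,"tz":15,"hand":-1},{"rx":0.3,"ry":18,"rz":1.2,"tx":-95,"ty":-2,"tz":35,"hand":-1},{"rx":0.3,"ry":18,"rz":1.2,"tx":-140,"ty":-3,"tz":55,"hand":-1},{"rx":0.3,"ry":18,"rz":1.2,"tx":-180,"ty":-3,"tz":75,"hand":-1},{"rx":0.3,"ry":18,"rz":1.2,"tx":-206.6,"ty":-3,"tz":87,"hand":-1},{"rx":0.3,"ry":18,"rz":1.2,"tx":-206.6,"ty":-3,"tz":87,"hand":-1},{"rx":0.3,"ry":18,"rz":1.2,"tx":-206.6,"ty":-3,"tz":87,"hand":-1}]'
python3 - <<'E'
from calc import *
c=world(P,[.058,0,.054])
print(bot.observe()["qpos"])
rel([*c[:2],.076],down(np.pi-.122))
g=viewer.grab_frame("scene");crop(g,130,80,260,210,6,"pics/hov_s.png",10)
f=viewer.grab_frame("top");crop(f,250,90,350,190,6,"pics/hov_t.png",10)
E
```

```text
clock: 6.25
position: [0.6718, -0.0899, 0.2141]
tool_rot: [3.14, -0.003, 3.019]
force: [-0.6, 0.8, -0.1]
grip_width: 0.0853
[ 0.49192818  0.7259106  -0.75912754  1.43279352  0.51232073  1.18972481
  1.11545606]
t [ -0.2  -0.4 138.1] r [ 0.1 -0.2 -0. ]
```

View pics/hov_s.png

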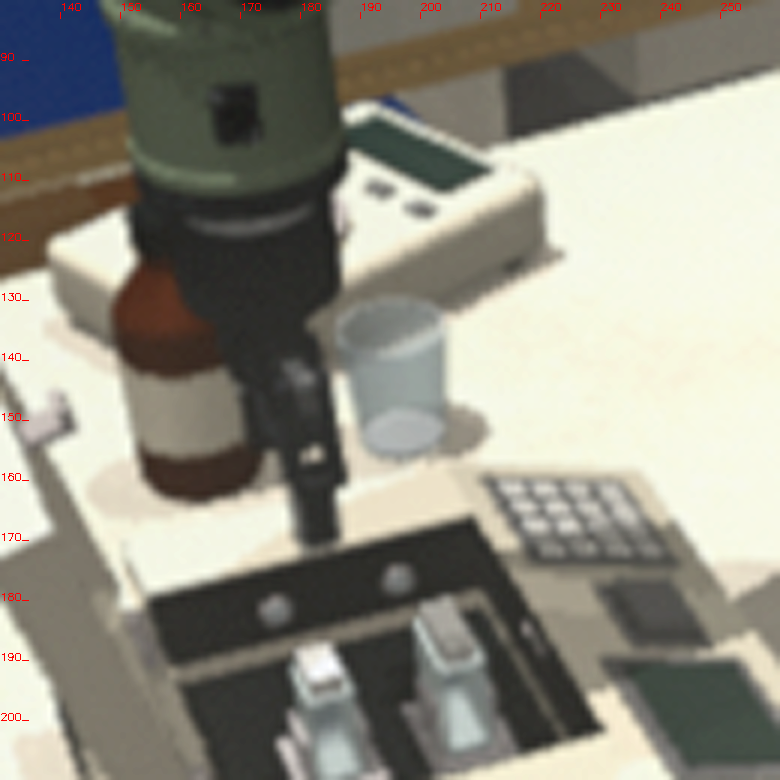

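The gripper is straight above the rear cell at (182,190). Descending around it, then closing gently.

```bash
python3 -m creep '[{"rx":0,"ry":0,"rz":0,"tx":0,"ty":0,"tz":40,"hand":-1},{"rx":0,"ry":0,"rz":0,"tx":0,"ty":0,"tz":80,"hand":-1},{"rx":0,"ry":0,"rz":0,"tx":0,"ty":0,"tz":110,"hand":-1},{"rx":0,"ry":0,"rz":0,"tx":0,"ty":0,"tz":128,"hand":-1},{"rx":0,"ry":0,"rz":0,"tx":0,"ty":0,"tz":138,"hand":-1},{"rx":0,"ry":0,"rz":0,"tx":0,"ty":0,"tz":138,"hand":-1}]' 20; python3 -m creep '[{"rx":0,"ry":0,"rz":0,"tx":0,"ty":0,"tz":0,"hand":0},{"rx":0,"ry":0,"rz":0,"tx":0,"ty":0,"tz":0,"hand":0.1},{"rx":0,"ry":0,"rz":0,"tx":0,"ty":0,"tz":0,"hand":0.2},{"rx":0,"ry":0,"rz":0,"tx":0,"ty":0,"tz":0,"hand":0.3},{"rx":0,"ry":0,"rz":0,"tx":0,"ty":0,"tz":0,"hand":0.3}]' 20
```

```text
clock: 6.95
position: [0.6709, -0.0908, 0.0779]
tool_rot: [3.141, -0.002, 3.018]
force: [0.6, 0.7, 0.4]
grip_width: 0.0859
clock: 7.45
position: [0.6716, -0.0908, 0.0787]
tool_rot: [3.141, -0.0, 3.018]
force: [-1.5, 0.9, 7.4]
grip_width: 0.0344
```

The opening is 34.4 mm, so this is the short cell. Gripping and lifting.

```bash
python3 -m creep '[{"rx":0,"ry":0,"rz":0,"tx":0,"ty":0,"tz":0,"hand":1},{"rx":0,"ry":0,"rz":0,"tx":0,"ty":0,"tz":0,"hand":1},{"rx":0,"ry":0,"rz":0,"tx":0,"ty":0,"tz":0,"hand":1}]' 35; python3 -m creep '[{"rx":0,"ry":0,"rz":0,"tx":0,"ty":0,"tz":-5,"hand":1},{"rx":0,"ry":0,"rz":0,"tx":0,"ty":0,"tz":-15,"hand":1},{"rx":0,"ry":0,"rz":0,"tx":0,"ty":0,"tz":-30,"hand":1},{"rx":0,"ry":0,"rz":0,"tx":0,"ty":0,"tz":-50,"hand":1},{"rx":0,"ry":0,"rz":0,"tx":0,"ty":0,"tz":-75,"hand":1},{"rx":0,"ry":0,"rz":0,"tx":0,"ty":0,"tz":-105,"hand":1},{"rx":0,"ry":0,"rz":0,"tx":0,"ty":0,"tz":-130,"hand":1},{"rx":0,"ry":0,"rz":0,"tx":0,"ty":0,"tz":-130,"hand":1}]'
python3 - <<'E'
from calc import *
print(bot.observe()["qpos"])
g=viewer.grab_frame("scene");crop(g,130,80,260,210,6,"pics/lift_s.png",10)
t=world(R,[-.045,.031,.004]);print(t)
rel([*t[:2],.215],down(np.pi+R[2]))
E
```

```text
clock: 7.75
position: [0.6716, -0.0908, 0.0787]
tool_rot: [3.141, -0.0, 3.018]
force: [-0.9, 0.5, 7.8]
grip_width: 0.0344
clock: 8.55
position: [0.6729, -0.0904, 0.2128]
tool_rot: [3.141, 0.004, 3.018]
force: [0.0, -0.3, -1.4]
grip_width: 0.0344
[ 0.49320316  0.72493383 -0.75876057  1.43835382  0.51679934  1.17873398
  1.11180602]
[0.40630294 0.33642404 0.004     ]
t [316.3 391.1  -5. ] r [0.  0.1 6.6]
```

View pics/lift_s.png

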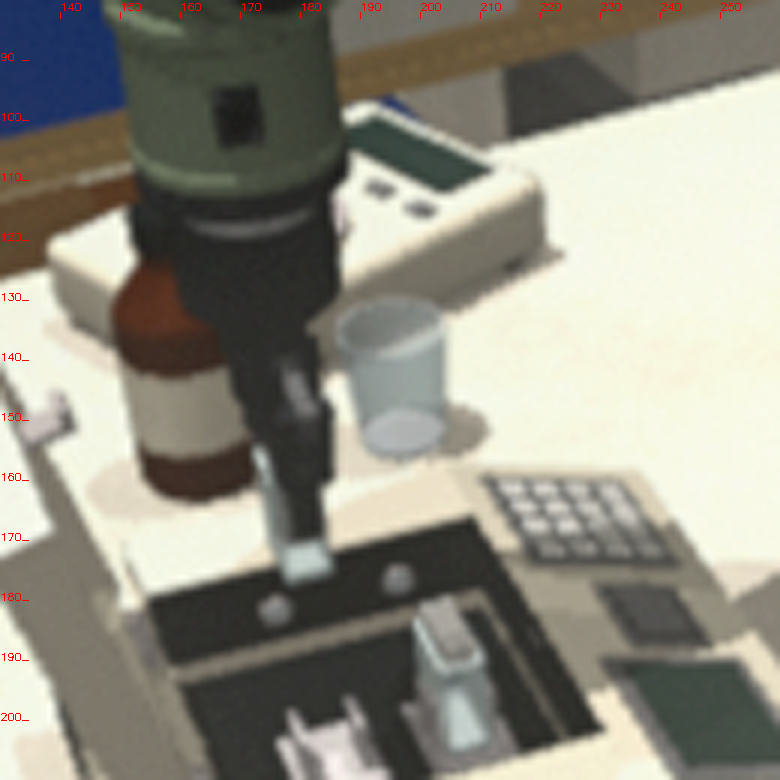

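Held and clear of the well, with the front cell undisturbed. Carrying it over to the rack.

```bash
python3 -m creep '[{"rx":0,"ry":0,"rz":2,"tx":15,"ty":18,"tz":-5,"hand":1},{"rx":0,"ry":0,"rz":6.6,"tx":316,"ty":391,"tz":-5,"hand":1},{"rx":0,"ry":0,"rz":6.6,"tx":316,"ty":391,"tz":-5,"hand":1},{"rx":0,"ry":0,"rz":6.6,"tx":316,"ty":391,"tz":-5,"hand":1},{"rx":0,"ry":0,"rz":6.6,"tx":316,"ty":391,"tz":-5,"hand":1},{"rx":0,"ry":0,"rz":6.6,"tx":316,"ty":391,"tz":-5,"hand":1},{"rx":0,"ry":0,"rz":6.6,"tx":316,"ty":391,"tz":-5,"hand":1},{"rx":0,"ry":0,"rz":6.6,"tx":316,"ty":391,"tz":-5,"hand":1}]'
python3 - <<'E'
from calc import *
print(bot.observe()["qpos"])
t=world(R,[-.045,.031,.004])
rel([*t[:2],.15],down(np.pi+R[2]))
E
```

```text
clock: 9.4
position: [0.4725, 0.2274, 0.2131]
tool_rot: [-3.141, -0.001, 2.903]
force: [1.3, 0.5, -1.6]
grip_width: 0.0347
[ 0.05312406  0.49540797 -0.83245476  1.85238303  0.43376235  0.98702677
  0.36636965]
t [90.  90.3 63.2] r [-0.  -0.1  0. ]
```

```bash
python3 -m creep '[{"rx":0,"ry":0,"rz":0,"tx":35,"ty":35,"tz":10,"hand":1},{"rx":0,"ry":0,"rz":0,"tx":65,"ty":65,"tz":35,"hand":1},{"rx":0,"ry":0,"rz":0,"tx":90,"ty":90,"tz":63,"hand":1},{"rx":0,"ry":0,"rz":0,"tx":90,"ty":90,"tz":63,"hand":1},{"rx":0,"ry":0,"rz":0,"tx":90,"ty":90,"tz":63,"hand":1}]'
python3 - <<'E'
from calc import *
print(bot.observe()["qpos"])
g=viewer.grab_frame("scene");crop(g,265,205,365,300,8,"pics/r_s.png",10)
f=viewer.grab_frame("top");crop(f,170,170,240,240,8,"pics/r_t.png",10)
np.save("/tmp/sc3.npy",g)
E
```

```text
clock: 9.9
position: [0.4069, 0.3353, 0.1498]
tool_rot: [-3.14, -0.002, 2.905]
force: [0.3, 0.0, -0.8]
grip_width: 0.0345
[-0.23107479  0.58494604 -0.78510369  1.90287009  0.53056397  0.87622617
  0.04863959]
```

View pics/r_s.png

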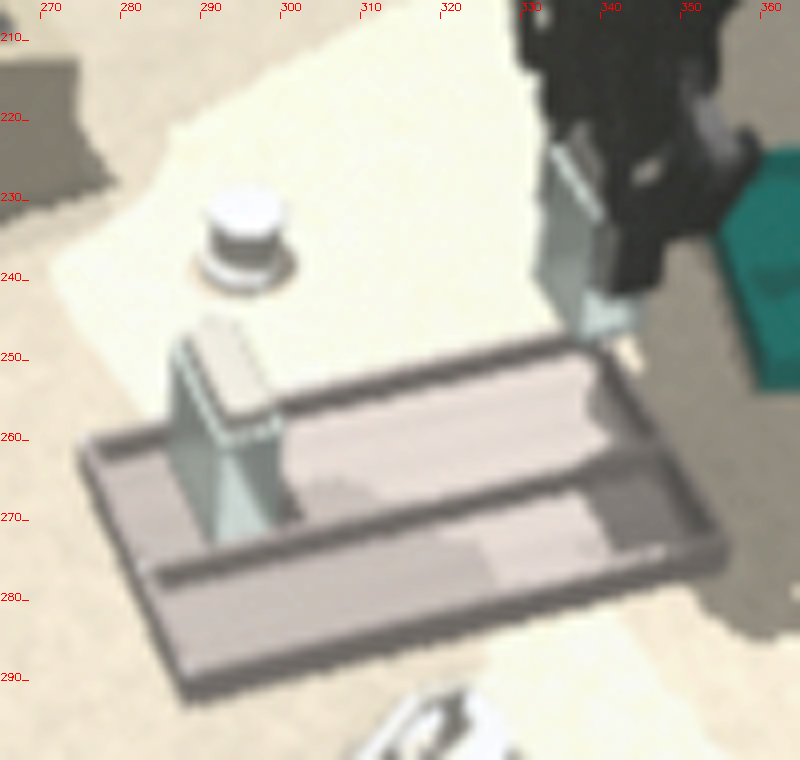

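View pics/r_t.png

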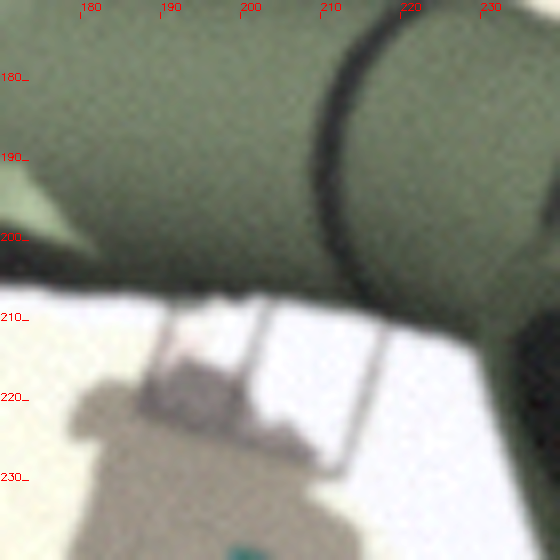

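```bash
cat > ov.py <<'E'
from calc import *
def ov(F,R,x0,y0,x1,y1,s,name,extra=None):
    im=cv2.convertScaleAbs(cv2.resize(F["pixels"][y0:y1,x0:x1],None,fx=s,fy=s,interpolation=cv2.INTER_CUBIC),alpha=1.4)
    def L(A,B,col):
        q=((proj(F,[A,B])-[x0,y0]+.5)*s-.5)
        cv2.line(im,*[tuple(int(round(v)) for v in p) for p in q],col,1,cv2.LINE_AA)
    def box(xa,xb,ya,yb,z,col):
        c=[world(R,[x,y,z]) for x,y in((xa,ya),(xb,ya),(xb,yb),(xa,yb))]
        for i in range(4): L(c[i],c[(i+1)%4],col)
    box(-.102,.102,-.0565,.0565,.018,(0,0,255)); box(-.102,.102,-.0565,.0565,0,(255,0,0))
    box(-.098,.098,.0095,.0525,.004,(0,200,0)); box(-.098,.098,-.052,.006,.004,(0,200,0))
    if extra is not None:
        for i in range(len(extra)): L(extra[i],extra[(i+1)%len(extra)],(255,0,255))
    cv2.imwrite(name,im)
E
python3 - <<'E'
from ov import *
f=np.load("/tmp/top.npy",allow_pickle=True).item();g=np.load("/tmp/sc3.npy",allow_pickle=True).item()
p,r,o=cur()
ex=[p+r.apply([x,y,.0247]) for x,y in((-.012,-.0175),(.012,-.0175),(.012,.0175),(-.012,.0175))]
ov(g,R,265,205,365,300,8,"pics/ov_s.png",ex); ov(f,R,180,170,240,235,9,"pics/ov_t.png")
E
```

```text
(no output)
```

View pics/ov_s.png

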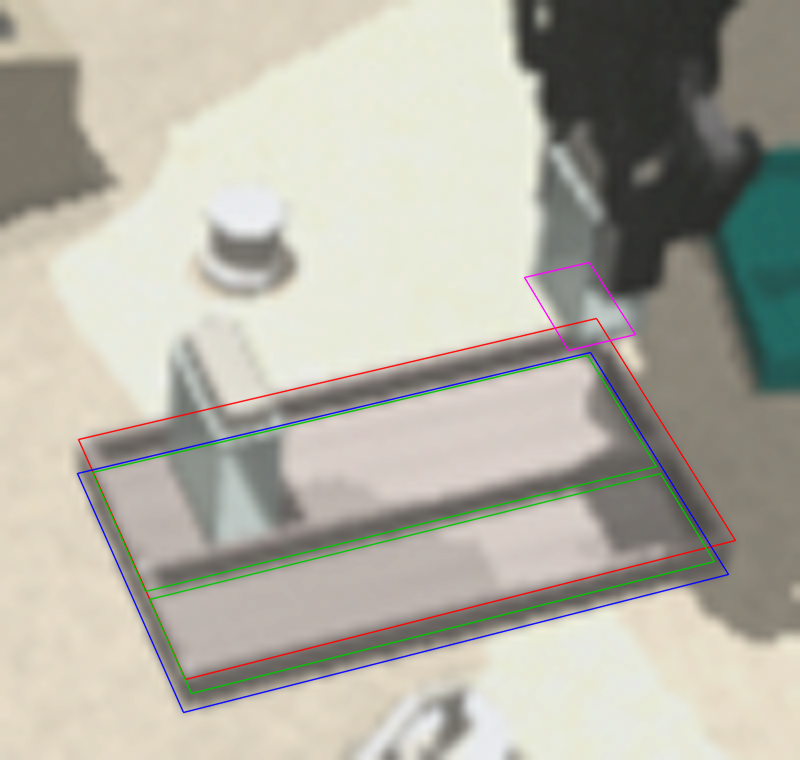

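View pics/ov_t.png

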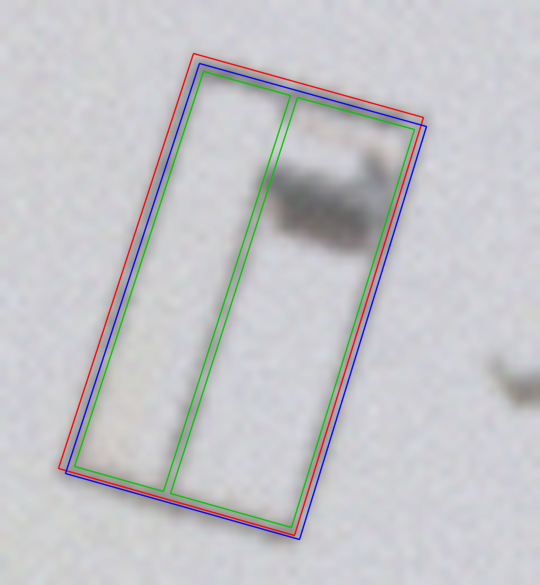

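The cell's predicted bottom outline fits the picture, but the rack model is a pixel or so off in places. I'll measure the rail profiles numerically.

```bash
cat > prof.py <<'E'
from calc import *
from scipy.ndimage import map_coordinates
f=np.load("/tmp/top.npy",allow_pickle=True).item();g=np.load("/tmp/sc.npy",allow_pickle=True).item()
def prof(F,xs,z,ys):
    im=cv2.cvtColor(F["pixels"],cv2.COLOR_BGR2GRAY).astype(float)
    out=[]
    for y in ys:
        q=proj(F,[world(R,[x,y,z]) for x in xs]); out.append(map_coordinates(im,[q[:,1],q[:,0]],order=1).mean())
    return np.array(out)
if __name__=="__main__":
    K,Rr,t=cam(g);print("scene cam",-Rr.T@t); K,Rr,t=cam(f);print("top cam",-Rr.T@t)
    ys=np.arange(-.076,.077,.002)
    for nm,F in(("top",f),("scene",g)):
        for xs in (np.linspace(-.085,-.03,30),np.linspace(-.025,.02,30)):
            p=prof(F,xs,.018,ys); print(nm,xs[0]); print(" ".join(f"{int(round(y*1000))}:{int(v)}" for y,v in zip(ys,p)))
E
python3 prof.py
```

```text
scene cam [0.99401185 0.92602624 0.94618306]
top cam [0.15443517 0.07436178 1.52082636]
top -0.085
-76:148 -74:148 -72:148 -70:147 -68:147 -66:146 -64:142 -62:136 -60:128 -58:121 -56:118 -54:121 -52:129 -50:137 -48:143 -46:147 -44:148 -42:148 -40:148 -38:148 -36:148 -34:148 -32:148 -30:148 -28:148 -26:148 -24:148 -22:148 -20:148 -18:148 -16:147 -14:147 -12:147 -10:147 -8:148 -6:147 -4:146 -2:143 0:138 2:130 4:123 6:119 8:121 10:128 12:137 14:142 16:146 18:147 20:147 22:147 24:147 26:147 28:147 30:146 32:146 34:146 36:146 38:146 40:146 42:145 44:142 46:137 48:130 50:122 52:118 54:119 56:126 58:135 60:141 62:145 64:147 66:147 68:148 70:148 72:148 74:148 76:147
top -0.025
-76:147 -74:147 -72:147 -70:147 -68:146 -66:145 -64:143 -62:136 -60:128 -58:121 -56:118 -54:122 -52:130 -50:138 -48:143 -46:146 -44:148 -42:148 -40:148 -38:148 -36:148 -34:147 -32:147 -30:148 -28:147 -26:147 -24:148 -22:148 -20:148 -18:148 -16:148 -14:148 -12:148 -10:148 -8:148 -6:148 -4:146 -2:143 0:138 2:130 4:124 6:121 8:124 10:131 12:139 14:143 16:145 18:146 20:147 22:147 24:147 26:147 28:148 30:148 32:147 34:147 3
[... 575 characters left out ...]
3 38:131 40:131 42:131 44:131 46:132 48:132 50:131 52:126 54:114 56:97 58:79 60:68 62:65 64:68 66:79 68:103 70:127 72:144 74:151 76:152
scene -0.025
-76:152 -74:152 -72:152 -70:152 -68:152 -66:153 -64:152 -62:151 -60:148 -58:140 -56:125 -54:107 -52:88 -50:75 -48:69 -46:72 -44:83 -42:102 -40:119 -38:131 -36:136 -34:136 -32:135 -30:134 -28:134 -26:135 -24:136 -22:136 -20:137 -18:136 -16:136 -14:136 -12:135 -10:134 -8:135 -6:135 -4:136 -2:137 0:137 2:136 4:132 6:121 8:105 10:87 12:73 14:69 16:73 18:88 20:107 22:122 24:131 26:134 28:135 30:136 32:136 34:135 36:134 38:133 40:133 42:133 44:134 46:135 48:135 50:134 52:128 54:114 56:95 58:78 60:68 62:66 64:69 66:80 68:105 70:129 72:145 74:151 76:152
```

The rail profiles fit the model to about 0.7 mm in both views, so the lane position holds. Lowering to just above the rails and checking.

```bash
python3 - <<'E'
from calc import *
t=world(R,[-.045,.031,.004]);rel([*t[:2],.048],down(np.pi+R[2]))
E
python3 -m creep '[{"rx":0,"ry":0,"rz":0,"tx":1,"ty":1,"tz":35,"hand":1},{"rx":0,"ry":0,"rz":0,"tx":1,"ty":1,"tz":70,"hand":1},{"rx":0,"ry":0,"rz":0,"tx":1,"ty":1,"tz":92,"hand":1},{"rx":0,"ry":0,"rz":0,"tx":1,"ty":1,"tz":102,"hand":1},{"rx":0,"ry":0,"rz":0,"tx":1,"ty":1,"tz":102,"hand":1},{"rx":0,"ry":0,"rz":0,"tx":1,"ty":1,"tz":102,"hand":1}]'
python3 - <<'E'
from ov import *
p,r,o=cur();print(p,Ro.from_euler("z",-R[2]).apply(p-[R[0],R[1],0]))
g=viewer.grab_frame("scene")
ex=[p+r.apply([x,y,.0247]) for x,y in((-.012,-.0175),(.012,-.0175),(.012,.0175),(-.012,.0175))]
ov(g,R,300,225,365,285,10,"pics/low_s.png"); print(proj(g,ex)-[300,225])
E
```

```text
t [  2.6   1.6 102.6] r [-0. -0. -0.]
clock: 10.6
position: [0.4077, 0.3364, 0.0495]
tool_rot: [3.14, -0.0, 2.902]
force: [-0.4, 0.5, -0.7]
grip_width: 0.0345
[0.4077206  0.33637268 0.04947255] [-0.04361042  0.03128543  0.04947255]
[[27.18810359 40.08742877]
 [34.99142438 38.18816042]
 [40.33018254 47.2482646 ]
 [32.37932613 49.22884508]]
```

View pics/low_s.png

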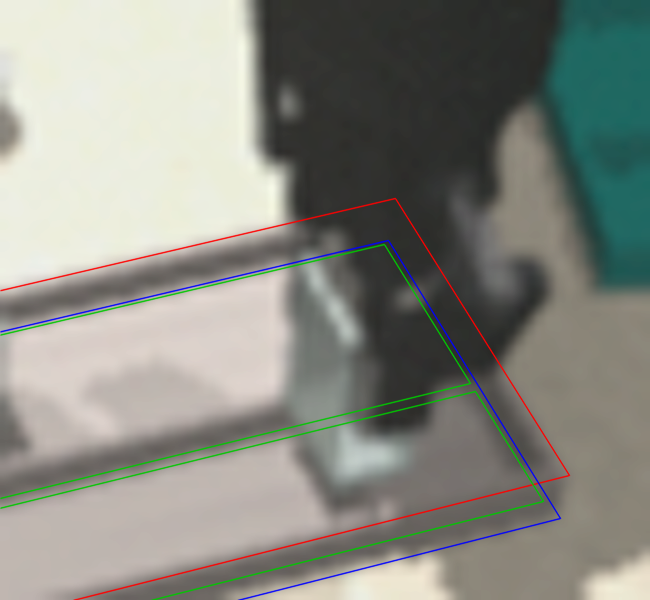

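The cell's lower edge (335,485)–(408,468) in the crop sits within 1 px of the prediction, inside the lane. Nudging 1 mm and lowering slowly.

```bash
python3 -m creep '[{"rx":0,"ry":0,"rz":0,"tx":0,"ty":1,"tz":4,"hand":1},{"rx":0,"ry":0,"rz":0,"tx":0,"ty":1,"tz":7,"hand":1},{"rx":0,"ry":0,"rz":0,"tx":0,"ty":1,"tz":10,"hand":1},{"rx":0,"ry":0,"rz":0,"tx":0,"ty":1,"tz":10,"hand":1}]'; python3 -m creep '[{"rx":0,"ry":0,"rz":0,"tx":0,"ty":0,"tz":2,"hand":1},{"rx":0,"ry":0,"rz":0,"tx":0,"ty":0,"tz":4,"hand":1},{"rx":0,"ry":0,"rz":0,"tx":0,"ty":0,"tz":6,"hand":1},{"rx":0,"ry":0,"rz":0,"tx":0,"ty":0,"tz":6,"hand":1}]'
```

```text
clock: 11.05
position: [0.4071, 0.3371, 0.0381]
tool_rot: [-3.141, -0.001, 2.903]
force: [0.1, -0.3, -1.8]
grip_width: 0.0348
clock: 11.45
position: [0.4071, 0.3372, 0.0321]
tool_rot: [-3.142, -0.001, 2.903]
force: [0.7, 0.2, -2.2]
grip_width: 0.0344
```

```bash
python3 -m creep '[{"rx":0,"ry":0,"rz":0,"tx":0,"ty":0,"tz":1,"hand":1},{"rx":0,"ry":0,"rz":0,"tx":0,"ty":0,"tz":2,"hand":1},{"rx":0,"ry":0,"rz":0,"tx":0,"ty":0,"tz":2,"hand":1}]';python3 -m creep '[{"rx":0,"ry":0,"rz":0,"tx":0,"ty":0,"tz":1,"hand":1},{"rx":0,"ry":0,"rz":0,"tx":0,"ty":0,"tz":1,"hand":1}]';python3 -m creep '[{"rx":0,"ry":0,"rz":0,"tx":0,"ty":0,"tz":1,"hand":1},{"rx":0,"ry":0,"rz":0,"tx":0,"ty":0,"tz":1,"hand":1}]'
```

```text
clock: 11.75
position: [0.4072, 0.3372, 0.0303]
tool_rot: [3.142, -0.001, 2.903]
force: [0.1, 0.1, -1.1]
grip_width: 0.0348
clock: 11.95
position: [0.4072, 0.3372, 0.0293]
tool_rot: [3.141, -0.001, 2.903]
force: [-0.1, 0.1, -1.2]
grip_width: 0.0348
clock: 12.15
position: [0.4073, 0.3373, 0.0287]
tool_rot: [3.141, -0.001, 2.903]
force: [-1.3, -0.8, 8.4]
grip_width: 0.0346
```

The floor is met at TCP z = 28.7 mm, exactly the predicted height, with no side force. Releasing gradually.

```bash
python3 -m creep '[{"rx":0,"ry":0,"rz":0,"tx":0,"ty":0,"tz":0,"hand":0.1},{"rx":0,"ry":0,"rz":0,"tx":0,"ty":0,"tz":0,"hand":-0.1},{"rx":0,"ry":0,"rz":0,"tx":0,"ty":0,"tz":0,"hand":-0.4},{"rx":0,"ry":0,"rz":0,"tx":0,"ty":0,"tz":0,"hand":-0.6},{"rx":0,"ry":0,"rz":0,"tx":0,"ty":0,"tz":0,"hand":-0.6}]' 20
python3 - <<'E'
from calc import *
g=viewer.grab_frame("scene");crop(g,270,215,365,295,8,"pics/rel.png",10)
E
```

```text
clock: 12.65
position: [0.4072, 0.3373, 0.0284]
tool_rot: [3.141, -0.001, 2.903]
force: [-0.1, 0.4, 0.4]
grip_width: 0.0684
```

View pics/rel.png

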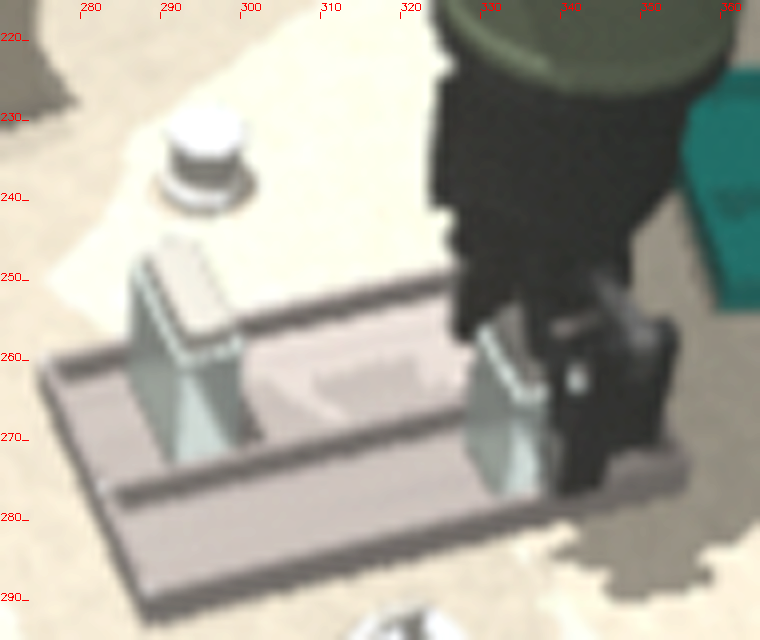

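The cell stands upright in the lane with its foot at (333,277), and the fingers are open to 68 mm. Rising straight up.

```bash
python3 -m creep '[{"rx":0,"ry":0,"rz":0,"tx":0,"ty":0,"tz":-15,"hand":-0.6},{"rx":0,"ry":0,"rz":0,"tx":0,"ty":0,"tz":-45,"hand":-0.6},{"rx":0,"ry":0,"rz":0,"tx":0,"ty":0,"tz":-90,"hand":-0.6},{"rx":0,"ry":0,"rz":0,"tx":0,"ty":0,"tz":-135,"hand":-0.6},{"rx":0,"ry":0,"rz":0,"tx":0,"ty":0,"tz":-180,"hand":-0.6},{"rx":0,"ry":0,"rz":0,"tx":60,"ty":-100,"tz":-200,"hand":-0.6},{"rx":0,"ry":0,"rz":0,"tx":60,"ty":-200,"tz":-200,"hand":-0.6},{"rx":0,"ry":0,"rz":0,"tx":60,"ty":-200,"tz":-200,"hand":-0.6}]'
python3 - <<'E'
from calc import *
from prof import prof
g=viewer.grab_frame("scene");crop(g,270,215,365,295,8,"pics/fin_s.png",10);crop(g,100,100,260,230,5,"pics/fin_p.png",10)
f=viewer.grab_frame("top");crop(f,150,90,350,240,4,"pics/fin_t.png")
E
```

```text
clock: 13.5
position: [0.3274, 0.2113, 0.2246]
tool_rot: [-3.141, -0.0, 2.904]
force: [1.0, -0.5, 0.7]
grip_width: 0.0679
```

View pics/fin_s.png

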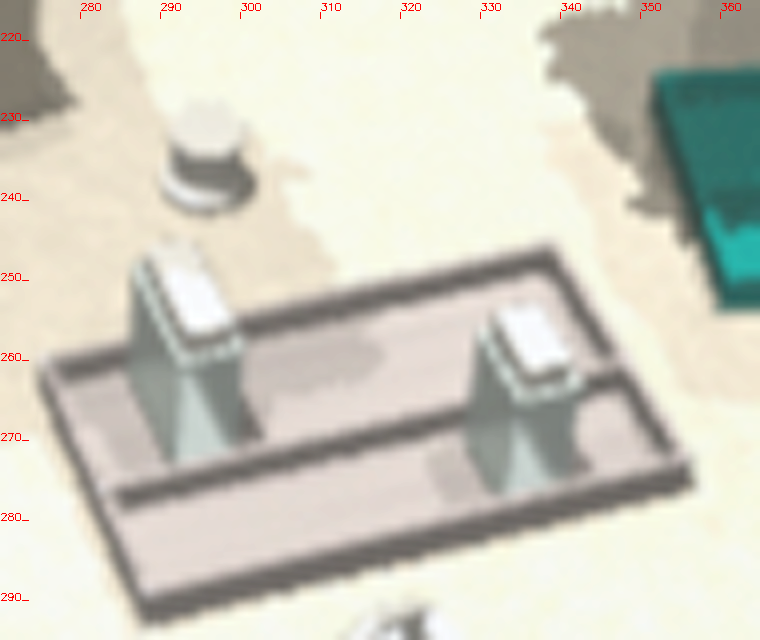

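View pics/fin_p.png

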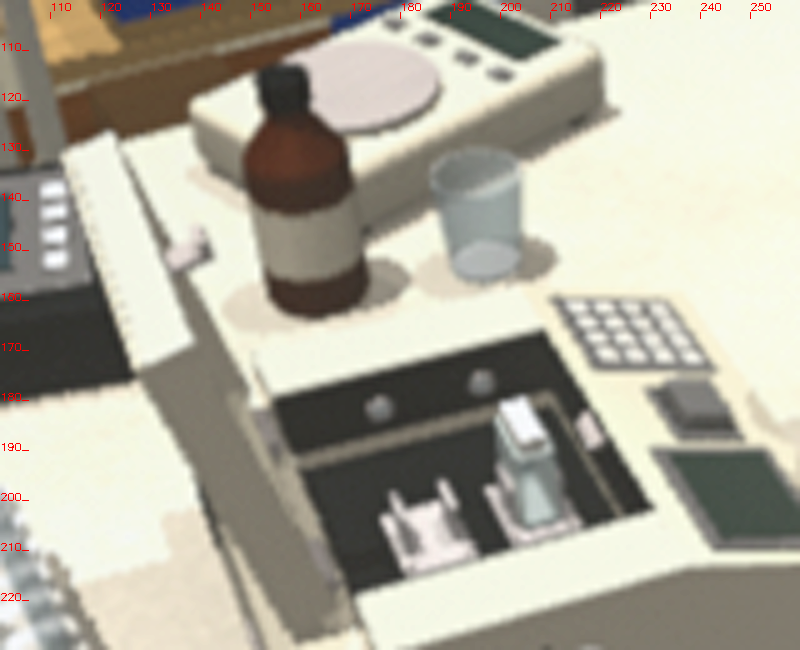

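View pics/fin_t.png

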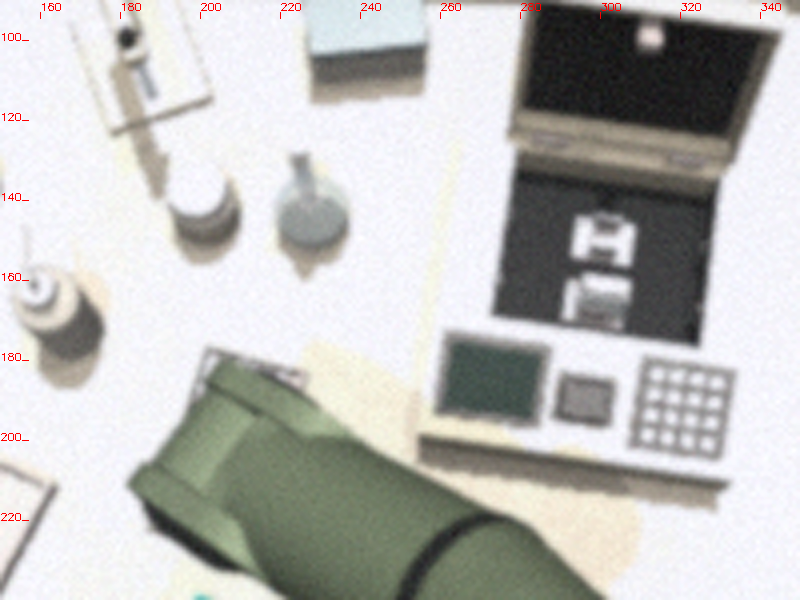

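The short cell stands square and upright in the narrow lane at scene (335,265). The long cell is in the front holder at (204,190), the lid is open, and the spare cell and other glassware are where they were. Handing in.

```bash
python3 -c "
from workcell import bot
o=bot.observe();print(o['qd'].round(3),o['force'].round(1));print(bot.job_done())"
```

```text
[-0.097  0.079  0.009 -0.124  0.065  0.007 -0.101] [ 0.7  0.2 -0.5]
the job is handed in; nothing more can be done
None
```

The job is done and handed in at about 13.6 s; it gives no verdict, so success rests on my own checks.

**What I did:**
- **Lid:** I pressed the release key along its own axis, reading about 10 N, and the lid swung open to its stop.
- **Short cell:** it was the one in the rear holder. It looked shorter in both pictures, and the fingers closed on it at 34.4 mm.
- **Placing:** I carried it to the small steel rack and lowered it into the narrow lane. It met the floor at the predicted height, with no sign of touching the rails, and I then let go.

**Last checks:**
- **Cells:** the pictures show the short cell upright and square in the narrow lane, and the long cell still in the front holder.
- **Surroundings:** the lid is open, and the spare cell, stopper, beaker, amber bottle, flask, jar and wash bottle look undisturbed. The gripper is clear above everything.

**Checks that disagreed:**
- **Photometer fit:** the first fit put its yaw at -0.095 rad and left errors of up to 2.5 px. Refitting on the well rim gave about -0.12 rad, which I used for the grasp.
- **Rack overlay:** it first looked about a pixel off in the scene view. Brightness profiles across the rails then agreed with the fit to about 0.7 mm in both views.
- **Arm at hand-in:** it still had a little leftover motion in free space, up to 0.12 rad/s.

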